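# Click the goods-in tally wheel round to its pointer

## Task

Bring the tally wheel on the bench up to date: with a fingertip, flick the lugs at its open front edge sideways so that the wheel clicks round anticlockwise (seen from above), until the lug with the steel stud rests at the steel pointer. Do not run past the pointer. Go gently, do not press hard on the wheel or its box, and leave the carton, the tape roll and the bolt standing where they are.

Things in the scene. Friction and masses are not known exactly. Their poses are not given: they have to be found in the camera images.
- tally: grey steel box bolted to the bench, 150 x 150 mm, top 36 mm up. Origin: centre of its underside, z up; -x is its front (roughly towards the robot), where the wheel's edge is open. A guard wall (59 to 64 mm from the wheel axis, top 74 mm up) rings the wheel except 68 degrees either side of the front; no finger fits between it and the wheel. All is open above.
- hub (a point): centre of the black thumbwheel, on its vertical axis, half-way up its thickness, 65 mm above the bench. Disc of radius 38 mm, 56 to 74 mm up, with 8 radial lugs every 45 degrees reaching to radius 55 mm; lugs 7 mm wide, 57 to 73 mm up, with 21 mm free beneath their outer 10 mm above the box. Cap and nut on the hub reach 84 mm up.
- front (a point): front of the wheel: on the lug tips' circle, 55 mm from the axis towards the box's -x, 65 mm above the bench. At rest one lug ends here, its neighbours 45 degrees to either side. Pushing this lug towards the box's -y turns the wheel the wanted way; past half a click (22.5 degrees) it snaps on by itself into the next click, which brings the next lug here.
- pointer (a point): tip of the fixed steel pointer (a cone 24 mm long lying level, with its tip inwards) on the top of the guard at the rear (+x of the box), 54 mm from the wheel axis, 82 mm above the bench.
- wheel (a joint): wheel angle, rad, positive anticlockwise from above. 0: the lug with the stud (steel pin, 12 mm diameter, 46 mm from the axis, top 85 mm up) stands at the pointer. It clicks and rests at every multiple of 0.7854; about 2 N at the lug tips moves it on. Starts 2 to 4 clicks short (-1.57, -2.36 or -3.14) once it has dropped into a click. A stop at -3.85 bars the other way round.
- carton: loose brown cardboard carton with a paper band, 90 x 70 x 60 mm high; origin at the centre of its underside
- tape: loose roll of grey tape lying flat, 96 mm diameter, 48 mm high; origin at the centre of its underside
- bolt: loose large steel hex bolt standing on its head, 30 mm across the head, shank 20 mm in diameter, 73 mm high in all; origin at the centre of its underside

How it is judged:
At the end, for the whole second after the job is handed in: The wheel rests in its click with the studded lug at the pointer (wheel angle within 0.12 rad of 0); carton, tape roll and bolt stand upright within 20 mm of where they were (value of joint wheel between -0.12 and 0.12 rad and velocity of joint wheel between -0.1 and 0.1 rad/s and distance of each of carton, tape, bolt from where it was at the start of the episode below 0.02 m and angle between each of carton, tape, bolt's own z axis and vertical below 0.2 rad); the robot touches nothing.
It fails at once if the studded lug was run past the pointer (more than 0.5 rad) (value of joint wheel above 0.5 rad).
It fails at once if the wheel or its box was pressed with more than 25 N (contact force between anything else and tally above 25 N).
It fails at once if a bystander was moved more than 20 mm, lifted or knocked over (distance of any of carton, tape, bolt from where it was at the start of the episode above 0.02 m or angle between any of carton, tape, bolt's own z axis and vertical above 0.3 rad).
It also fails if it takes over 48 s, if anything falls off the work surface, if the arm or the gripper's body presses on something with over 40 N, if the wrist force passes 120 N, or if a joint passes its speed limit or range.

## Robot

A 6-joint arm with a two-finger parallel gripper is mounted at the origin on the work surface. World frame = base frame: x ahead of the robot, y to its left, z up, the work surface at z = 0. Lengths are in m, angles in rad, forces in N, time in s.
With the tool pointing down it reaches from about 0.375 to 0.9 m from the base axis. Payload 3.1 kg.
Tool frame: the origin (TCP) lies between the finger pads; the fingertips stand 17 mm ahead of it and the grasp point (between the pads) lies 2 mm behind it; z points along the fingers, y is the line along which they close (so a half turn about z gives the same grasp; the last joint's range is limited). The gripper opens to 85 mm and grips with 20 to 120 N. Pads are 22 mm wide; open, the fingers measure 114 mm over their backs; the gripper's body (76 mm by 85 mm) begins 54 mm behind the grasp point. The pads swing forward as they close: fully open they stand 13 mm farther back than shut.
Start: joints at [1.083, 0.527, 1.433, -0, 1.181, -0.178], TCP at [0.19, 0.595, 0.248] pointing down, gripper open.
Joint ranges: [-3.08, 3.08], [-0.75, 2.2], [0.22, 2.44], [-1.43, 4.57], [0, 2.65], [-2.85, 2.85]. Speed limits (rad/s): [2.79, 2.79, 3.14, 3.14, 3.14, 3.14].

## Interface

Orientations are given as a unit quaternion [x, y, z, w].
In Python, from station import sense, vision, order gives the robot as it stands.
- The arm moves only by the shell command python3 -m crank 'ROWS' [OPENING] [FORCE]. ROWS is JSON, a list of rows, each an object with "dp": the shift along the world's x, y, z in units of 30 mm (1.0 is 30 mm), a list of three; "angular": the turn, a rotation vector about the world's x, y, z in degrees, a list of three. In form: [{"dp": [dx, dy, dz], "angular": [ax, ay, az]}, ...]. A call has 1 to 20 rows; each row shifts and turns the commanded pose from where the row before left it; what a row does not reach is not made up. A row lasts 1/10 s, in which the tool goes at most 50 mm and 8.59 degrees, less where a joint would pass 70% of its speed; a pose out of reach is approached as far as the arm can. A call is refused whole if a number of a shift passes 1 or a number of a turn 8.59, either way. A call with a gripper value outside its range is refused whole. OPENING is the closure, from 0 (fully open) to 1 (shut), set as the call begins (- or left out, the last holds). The fingers move at their own pace and stop on an object; FORCE is the grip in N (left out, the last holds). Time passes only in rows, so rows that do not move let the fingers close. It gives the time, the measured TCP pose, the force, the opening and the grip force at its end, in the units of the state.
- sense(): the state, without advancing time (a new reading comes with each control period).
- vision.snapshot(name): name is "side" or "top" or "wrist"; returns a dict with "image" (400x640x3 uint8, blue, green, red), "range_z" (400x640 float32, m along the optical axis (not along the pixel's ray), 0 where there is no reading), "mtx" (3x3 intrinsics, pixels), "pose" (4x4, takes a point from camera to world coordinates); the wrist camera has in their place "mount" (4x4, takes a point from camera to tool coordinates, whose origin is the TCP and whose axes are the flange's). Camera axes: x right, y down, z forward; pixel columns grow to the right and rows downward; lengths in m; the calibration is good to about 2 mm. A picture is of the moment at which its call begins: read the wrist's pose just before it.
- order.sign_off(): hands the job in; it is judged then, once.
The state is a dict: "t": time; "q": joint angles; "qd": joint speeds; "tau": joint torques, N m; "tcp_pos": TCP position; "tool_rot": TCP orientation; "force": force on the tool from outside, world axes, zero at the start; "ft_torque": the same for the moment, N m; "finger_gap": opening from 0.0 (shut) to 1.0 (fully open); "gripper_force": force on a finger pad.
Only numpy, scipy, OpenCV 4.12 (cv2) and the standard library are available. Lean on these libraries where they do the work, as an engineer would, in place of code of your own. Each camera call takes 0.05 s, during which the arm holds its last target. There are 200 camera calls.

## Working session

There is one attempt and no reset: what is moved stays moved. The work goes in short steps, Python scripts to look and compute and a shell command to move; the robot and the scene stay as the last step left them, time stands still between calls to the robot, and variables do not carry over. Pictures are saved under pics/ and viewed, at most 10 in all, crops included, and the job is handed in when it is done.

```bash
mkdir -p pics; python3 - <<'E'
from station import sense, vision
import cv2,numpy as np
s=sense();print({k:np.round(v,3) for k,v in s.items()})
for n in("top","side"):
    d=vision.snapshot(n);np.savez(f"{n}.npz",**{k:d[k] for k in("image","range_z","mtx","pose")})
    cv2.imwrite(f"pics/{n}0.png",d["image"]);print(n,d["mtx"],np.round(d["pose"],3))
E
```

```text
{'t': np.float64(0.0), 'q': array([ 1.083,  0.528,  1.434, -0.   ,  1.181, -0.179]), 'qd': array([-0.   , -0.002,  0.002, -0.   ,  0.001, -0.001]), 'tau': array([-1.0000e-03, -4.4235e+01, -1.7803e+01, -0.0000e+00,  8.0000e-03,
        0.0000e+00]), 'tcp_pos': array([0.19 , 0.595, 0.247]), 'tool_rot': array([ 0.154,  0.988, -0.001, -0.   ]), 'force': array([-0.05 , -0.475, -0.007]), 'ft_torque': array([-0.008, -0.009,  0.016]), 'gripper_force': np.float64(0.0), 'finger_gap': np.float64(1.004)}
top [[408.38534391   0.         325.31440424]
 [  0.         408.38534391 201.57914091]
 [  0.           0.           1.        ]] [[-0.022 -0.999  0.049  0.606]
 [-1.     0.021 -0.022  0.048]
 [ 0.021 -0.05  -0.999  0.853]
 [ 0.     0.     0.     1.   ]]
side [[425.06361945   0.         323.17517328]
 [  0.         425.06361945 198.59097544]
 [  0.           0.           1.        ]] [[-0.961 -0.193  0.201  0.418]
 [-0.278  0.654 -0.703  0.768]
 [ 0.004 -0.732 -0.682  0.805]
 [ 0.     0.     0.     1.   ]]
```

View pics/top0.png

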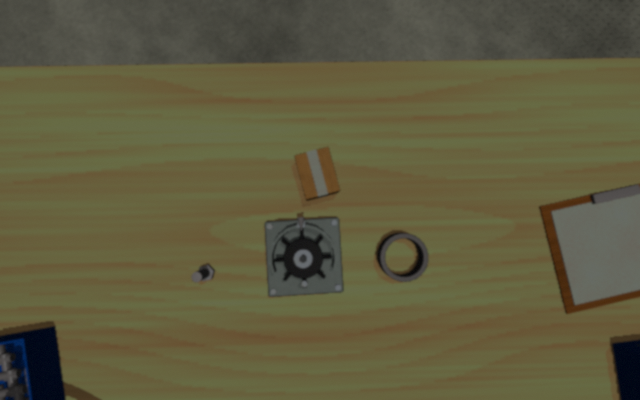

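View pics/side0.png

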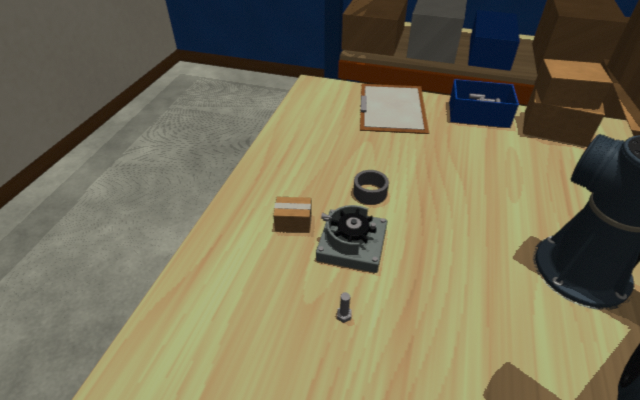

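The top view shows the wheel's hub near (303,258), the pointer near (300,218), the carton at (317,173), the tape at (403,256) and the bolt at (205,272). The side view has the hub at (353,223). I'll enlarge both.

```bash
python3 - <<'E'
import cv2,numpy as np
a=np.load("top.npz")["image"][208:304,256:352];b=np.load("side.npz")["image"][190:274,312:396]
f=lambda i:cv2.convertScaleAbs(cv2.resize(i,(400,400),interpolation=cv2.INTER_CUBIC),alpha=1.5)
cv2.imwrite("pics/crop1.png",np.hstack([f(a),f(b)]))
E
```

```text
(no output)
```

View pics/crop1.png

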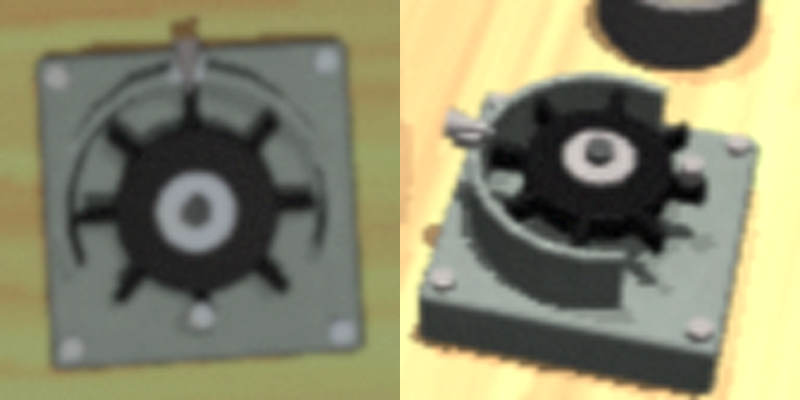

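Enlarged, the nut is at (196,210) and the stud at (202,316), opposite the pointer tip near (190,85). So the stud is at the front, 4 clicks short. In the side crop the nut is at (598,152), the stud at (690,165) and the pointer tip at (490,132).

```bash
cat >h.py <<'E'
import numpy as np
T=np.load("top.npz");S=np.load("side.npz")
def ray(d,u,v):
    r=d["pose"][:3,:3]@np.linalg.solve(d["mtx"],[u,v,1.]);return d["pose"][:3,3],r
def tri(p,q):
    (o,r),(a,b)=ray(T,*p),ray(S,*q);k=np.linalg.lstsq(np.c_[r,-b],a-o,rcond=None)[0]
    x,y=o+k[0]*r,a+k[1]*b;return (x+y)/2,np.linalg.norm(x-y)
def atz(d,p,z):
    o,r=ray(d,*p);return o+(z-o[2])/r[2]*r
E
python3 - <<'E'
from h import *
np.set_printoptions(precision=4,suppress=True)
ct=lambda x,y:(256+x/400*96-.5+.12,208+y/400*96-.5+.12)
cs=lambda x,y:(312+(x-400)/400*84-.4,190+y/400*84-.4)
for n,a,b,z in(("nut",(196,210),(598,152),.084),("stud",(202,316),(690,165),.085),("ptr",(190,85),(490,132),.082)):
    print(n,*tri(ct(*a),cs(*b)),atz(T,ct(*a),z),atz(S,cs(*b),z))
for n,a in zip(("RL","RR","FR","FL"),((55,76),(327,60),(343,332),(70,350))): print(n,atz(T,ct(*a),.038))
c=[atz(T,ct(*a),.036) for a in((40,55),(343,40),(363,348),(53,368))]
print(c, c[1]-c[0],c[1]-c[2])
# others, base positions
for n,p,z in(("carton",(317,173),.06),("tape",(403,256),.048),("bolt",(207,270),.073)):print(n,atz(T,p,z))
E
```

```text
nut [0.5401 0.0764 0.0805] 0.0016910758868481492 [0.5396 0.076  0.084 ] [0.5403 0.08   0.084 ]
stud [0.4937 0.0746 0.0833] 0.0028498471641551586 [0.4925 0.0742 0.085 ] [0.4948 0.0768 0.085 ]
ptr [0.5959 0.0779 0.0801] 0.0006215310734961871 [0.5956 0.0777 0.082 ] [0.5957 0.0798 0.082 ]
RL [0.6007 0.1436 0.038 ]
RR [0.6055 0.0137 0.038 ]
FR [0.4763 0.0091 0.038 ]
FL [0.4712 0.1385 0.038 ]
[array([0.6109, 0.1509, 0.036 ]), array([0.6149, 0.0057, 0.036 ]), array([ 0.4682, -0.0003,  0.036 ]), array([0.4626, 0.1469, 0.036 ])] [ 0.004  -0.1452  0.    ] [0.1467 0.0061 0.    ]
carton [0.7017 0.0458 0.06  ]
tape [ 0.5357 -0.12    0.048 ]
bolt [0.5205 0.257  0.073 ]
```

Hub ≈ (0.540, 0.0765), box yaw ≈ 2.1°, and the heights check out (stud and nut at 81–83 mm). I'll bring the shut gripper to the front, with its 22 mm pad width along the push direction.

```bash
python3 -m crank '[{"dp":[0.43,-0.84,-0.08],"angular":[0,0,-3.5]},{"dp":[0.43,-0.84,-0.08],"angular":[0,0,-3.5]},{"dp":[0.43,-0.84,-0.08],"angular":[0,0,-3.5]},{"dp":[0.43,-0.84,-0.08],"angular":[0,0,-3.5]},{"dp":[0.43,-0.84,-0.08],"angular":[0,0,-3.5]},{"dp":[0.43,-0.84,-0.08],"angular":[0,0,-3.5]},{"dp":[0.43,-0.84,-0.08],"angular":[0,0,-3.5]},{"dp":[0.43,-0.84,-0.08],"angular":[0,0,-3.5]},{"dp":[0.43,-0.84,-0.08],"angular":[0,0,-3.5]},{"dp":[0.43,-0.84,-0.08],"angular":[0,0,-3.5]},{"dp":[0.43,-0.84,-0.08],"angular":[0,0,-3.5]},{"dp":[0.43,-0.84,-0.08],"angular":[0,0,-3.5]},{"dp":[0.43,-0.84,-0.08],"angular":[0,0,-3.5]},{"dp":[0.43,-0.84,-0.08],"angular":[0,0,-3.5]},{"dp":[0.43,-0.84,-0.08],"angular":[0,0,-3.5]},{"dp":[0.43,-0.84,-0.08],"angular":[0,0,-3.5]},{"dp":[0.43,-0.84,-0.08],"angular":[0,0,-3.5]},{"dp":[0.43,-0.84,-0.08],"angular":[0,0,-3.5]},{"dp":[0.43,-0.84,-0.08],"angular":[0,0,-3.5]},{"dp":[0.43,-0.84,-0.08],"angular":[0,0,-3.5]}]' 1 30
```

```text
t: 2.1
tcp_pos: [0.4481, 0.0903, 0.2]
tool_rot: [0.694, 0.72, -0.0, -0.0]
force: [0.8, 0.4, -0.4]
finger_gap: 0.004
gripper_force: 0.0
```

```bash
python3 -m crank '[{"dp":[0,0.1,-0.6],"angular":[0,0,0]},{"dp":[0,0,-0.8],"angular":[0,0,0]},{"dp":[0,0,-0.8],"angular":[0,0,0]},{"dp":[0,0,-0.8],"angular":[0,0,0]},{"dp":[0,0,-0.6],"angular":[0,0,0]},{"dp":[0,0,-0.4],"angular":[0,0,0]},{"dp":[0,0,0],"angular":[0,0,0]}]'
python3 - <<'E'
from station import sense, vision
import cv2,numpy as np
w=vision.snapshot("wrist")["image"];s=vision.snapshot("side")["image"]
f=lambda i:cv2.resize(i,(400,400),interpolation=cv2.INTER_CUBIC)
cv2.imwrite("pics/near.png",np.hstack([f(w[:,120:520]),f(s[160:280,300:420])]))
E
```

```text
t: 2.8
tcp_pos: [0.4468, 0.0944, 0.0788]
tool_rot: [0.693, 0.721, -0.001, -0.002]
force: [0.9, -0.8, 0.3]
finger_gap: 0.001
gripper_force: 0.0
```

View pics/near.png

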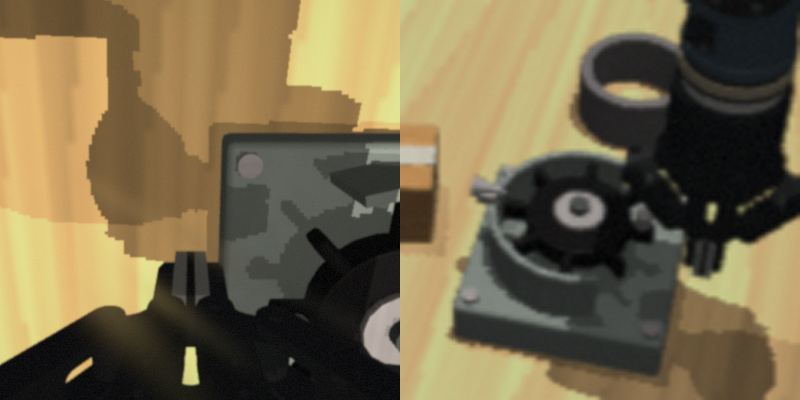

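The wrist crop shows the shut tips at about (192,275), clear of the box's left front edge. The side crop shows them at about (707,255), in front of the stud at (640,213). I'll measure the tip's thickness from the wrist depth.

```bash
python3 - <<'E'
from station import sense, vision
import numpy as np
s=sense();d=vision.snapshot("wrist");Z=d["range_z"];v,u=np.indices(Z.shape)
P=np.stack([(u-d["mtx"][0,2])/d["mtx"][0,0]*Z,(v-d["mtx"][1,2])/d["mtx"][1,1]*Z,Z,np.ones_like(Z)],-1)@d["mount"].T
np.set_printoptions(precision=3,suppress=True);print(d["mount"])
m=(Z>0)&(abs(P[...,0])<.025)&(abs(P[...,1])<.09)
for a in np.arange(-.08,.03,.01):
    k=m&(P[...,2]>a)&(P[...,2]<=a+.01);q=P[k]
    if len(q):print("z",round(a,3),len(q),"x",np.percentile(q[:,0],[1,99]),"y",np.percentile(q[:,1],[1,99]))
# rear stud / wheel points in world
from scipy.spatial.transform import Rotation as R
W=P[...,:3]@R.from_quat(s["tool_rot"]).as_matrix().T+s["tcp_pos"]
k=(Z>0)&(W[...,2]>.055)&(W[...,2]<.078)&(W[...,0]>.47)
print("wheel pts",k.sum(),W[k].min(0),W[k].max(0))
E
```

```text
[[ 0.    -0.949 -0.314  0.081]
 [ 1.     0.     0.001 -0.002]
 [-0.001 -0.314  0.949 -0.125]
 [ 0.     0.     0.     1.   ]]
z -0.07 5397 x [0.01  0.018] y [-0.057  0.054]
z -0.06 9882 x [0.002 0.018] y [-0.053  0.05 ]
z -0.05 6475 x [-0.008  0.018] y [-0.046  0.042]
z -0.04 7765 x [-0.008  0.014] y [-0.038  0.035]
z -0.03 2069 x [-0.008  0.014] y [-0.03   0.027]
z -0.02 1148 x [-0.01   0.012] y [-0.015  0.012]
z -0.01 1441 x [-0.025  0.012] y [-0.015  0.09 ]
z -0.0 8437 x [-0.024  0.022] y [-0.012  0.09 ]
z 0.01 2250 x [-0.018  0.024] y [-0.007  0.087]
z 0.02 568 x [-0.019  0.024] y [0.035 0.087]
wheel pts 32269 [0.483 0.026 0.055] [0.601 0.142 0.078]
```

```bash
python3 -m crank '[{"dp":[0.4,0.015,0],"angular":[0,0,0]},{"dp":[0.4,0.015,0],"angular":[0,0,0]},{"dp":[0.25,0.01,0],"angular":[0,0,0]},{"dp":[0.12,0,0],"angular":[0,0,0]},{"dp":[0,0,0],"angular":[0,0,0]}]'
python3 -m crank '[{"dp":[0.005,-0.13,0],"angular":[0,0,0]},{"dp":[0.005,-0.13,0],"angular":[0,0,0]},{"dp":[0.005,-0.13,0],"angular":[0,0,0]},{"dp":[0.005,-0.13,0],"angular":[0,0,0]}]'
python3 -m crank '[{"dp":[0.005,-0.13,0],"angular":[0,0,0]},{"dp":[0.005,-0.13,0],"angular":[0,0,0]},{"dp":[0.005,-0.13,0],"angular":[0,0,0]},{"dp":[0.005,-0.13,0],"angular":[0,0,0]},{"dp":[0,0,0],"angular":[0,0,0]}]'
python3 -m crank '[{"dp":[-0.4,-0.015,0],"angular":[0,0,0]},{"dp":[-0.5,-0.02,0],"angular":[0,0,0]},{"dp":[-0.27,-0.01,0],"angular":[0,0,0]},{"dp":[0,0,0],"angular":[0,0,0]}]'
python3 - <<'E'
from station import vision
import cv2,numpy as np
w=vision.snapshot("wrist")["image"];s=vision.snapshot("side")["image"]
f=lambda i:cv2.resize(i,(400,400),interpolation=cv2.INTER_CUBIC)
cv2.imwrite("pics/c1.png",np.hstack([f(w[:,120:520]),f(s[160:280,300:420])]))
E
```

```text
t: 3.45
tcp_pos: [0.484, 0.0956, 0.0805]
tool_rot: [0.693, 0.721, 0.0, 0.0]
force: [1.1, -1.2, 0.1]
finger_gap: 0.002
gripper_force: 0.0
t: 3.85
tcp_pos: [0.4829, 0.0798, 0.0802]
tool_rot: [0.693, 0.721, -0.0, -0.0]
force: [-0.4, 0.9, -0.1]
finger_gap: -0.003
gripper_force: 0.5
t: 4.35
tcp_pos: [0.4844, 0.0637, 0.0803]
tool_rot: [0.693, 0.721, -0.0, 0.0]
force: [0.4, -1.2, 0.1]
finger_gap: 0.003
gripper_force: 0.8
t: 4.75
tcp_pos: [0.4467, 0.0634, 0.0802]
tool_rot: [0.693, 0.721, -0.001, -0.001]
force: [-0.3, 0.0, -0.1]
finger_gap: 0.001
gripper_force: 0.0
```

View pics/c1.png

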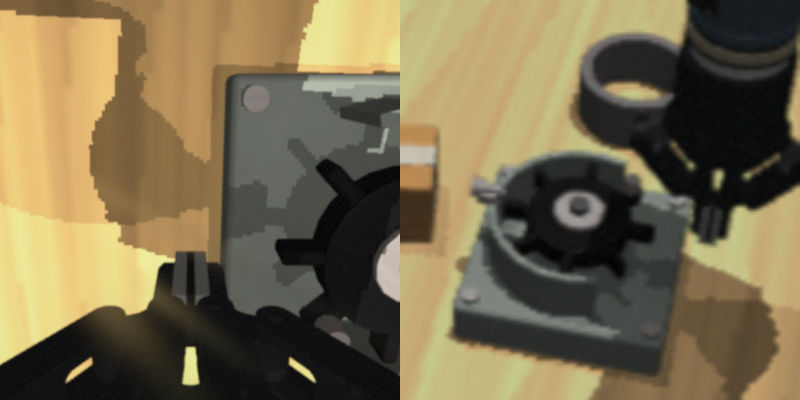

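The first click worked: the stud has moved on one place (wrist crop (335,330), side crop (630,183)) and the next lug stands at the front. I'll do the second the same way.

```bash
python3 -m crank '[{"dp":[-0.02,0.5,0],"angular":[0,0,0]},{"dp":[-0.02,0.5,0],"angular":[0,0,0]},{"dp":[0,0.04,0],"angular":[0,0,0]},{"dp":[0.4,0.015,0],"angular":[0,0,0]},{"dp":[0.4,0.015,0],"angular":[0,0,0]},{"dp":[0.25,0.01,0],"angular":[0,0,0]},{"dp":[0.12,0,0],"angular":[0,0,0]},{"dp":[0,0,0],"angular":[0,0,0]}]'
python3 -m crank '[{"dp":[0.005,-0.13,0],"angular":[0,0,0]},{"dp":[0.005,-0.13,0],"angular":[0,0,0]},{"dp":[0.005,-0.13,0],"angular":[0,0,0]},{"dp":[0.005,-0.13,0],"angular":[0,0,0]},{"dp":[0.005,-0.13,0],"angular":[0,0,0]},{"dp":[0.005,-0.13,0],"angular":[0,0,0]},{"dp":[0.005,-0.13,0],"angular":[0,0,0]},{"dp":[0.005,-0.13,0],"angular":[0,0,0]},{"dp":[0,0,0],"angular":[0,0,0]}]'
python3 -m crank '[{"dp":[-0.4,-0.015,0],"angular":[0,0,0]},{"dp":[-0.5,-0.02,0],"angular":[0,0,0]},{"dp":[-0.27,-0.01,0],"angular":[0,0,0]},{"dp":[0,0,0],"angular":[0,0,0]}]'
python3 - <<'E'
from station import vision
import cv2,numpy as np
w=vision.snapshot("wrist")["image"];s=vision.snapshot("side")["image"]
f=lambda i:cv2.resize(i,(400,400),interpolation=cv2.INTER_CUBIC)
cv2.imwrite("pics/c2.png",np.hstack([f(w[:,120:520]),f(s[160:280,300:420])]))
E
```

```text
t: 5.65
tcp_pos: [0.484, 0.0951, 0.0802]
tool_rot: [0.693, 0.721, 0.0, 0.0]
force: [-0.6, -0.2, 0.2]
finger_gap: 0.005
gripper_force: 0.0
t: 6.55
tcp_pos: [0.4843, 0.0636, 0.0803]
tool_rot: [0.693, 0.721, -0.0, 0.0]
force: [-0.4, 1.2, -0.4]
finger_gap: -0.002
gripper_force: 0.0
t: 6.95
tcp_pos: [0.4467, 0.0632, 0.0802]
tool_rot: [0.693, 0.721, -0.001, -0.001]
force: [0.3, -0.6, -0.1]
finger_gap: 0.0
gripper_force: 0.0
```

View pics/c2.png

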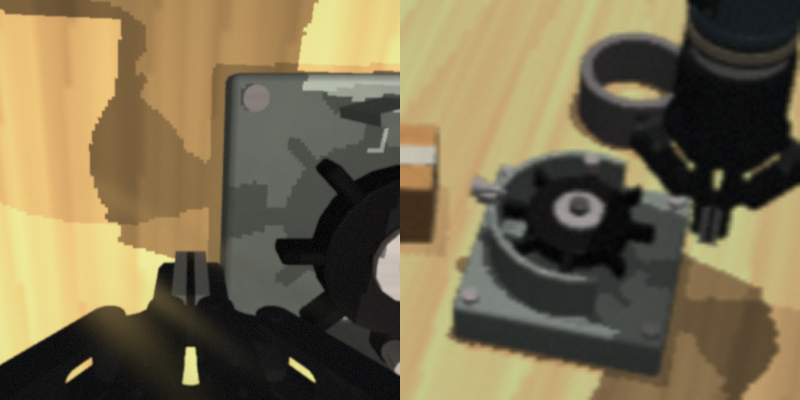

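The second click is done: the stud is now at (592,160) in the side crop, 90° from the pointer. Third click next.

```bash
python3 -m crank '[{"dp":[-0.02,0.5,0],"angular":[0,0,0]},{"dp":[-0.02,0.5,0],"angular":[0,0,0]},{"dp":[0,0.04,0],"angular":[0,0,0]},{"dp":[0.4,0.015,0],"angular":[0,0,0]},{"dp":[0.4,0.015,0],"angular":[0,0,0]},{"dp":[0.25,0.01,0],"angular":[0,0,0]},{"dp":[0.12,0,0],"angular":[0,0,0]},{"dp":[0,0,0],"angular":[0,0,0]}]'
python3 -m crank '[{"dp":[0.005,-0.13,0],"angular":[0,0,0]},{"dp":[0.005,-0.13,0],"angular":[0,0,0]},{"dp":[0.005,-0.13,0],"angular":[0,0,0]},{"dp":[0.005,-0.13,0],"angular":[0,0,0]},{"dp":[0.005,-0.13,0],"angular":[0,0,0]},{"dp":[0.005,-0.13,0],"angular":[0,0,0]},{"dp":[0.005,-0.13,0],"angular":[0,0,0]},{"dp":[0.005,-0.13,0],"angular":[0,0,0]},{"dp":[0,0,0],"angular":[0,0,0]}]'
python3 -m crank '[{"dp":[-0.4,-0.015,0],"angular":[0,0,0]},{"dp":[-0.5,-0.02,0],"angular":[0,0,0]},{"dp":[-0.27,-0.01,0],"angular":[0,0,0]},{"dp":[0,0,0],"angular":[0,0,0]}]'
python3 - <<'E'
from station import vision
import cv2,numpy as np
w=vision.snapshot("wrist")["image"];s=vision.snapshot("side")["image"]
f=lambda i:cv2.resize(i,(400,400),interpolation=cv2.INTER_CUBIC)
cv2.imwrite("pics/c3.png",np.hstack([f(w[:,120:520]),f(s[160:280,300:420])]))
E
```

```text
t: 7.85
tcp_pos: [0.484, 0.0949, 0.0803]
tool_rot: [0.693, 0.721, 0.0, 0.0]
force: [0.2, -0.4, -0.9]
finger_gap: 0.003
gripper_force: 0.0
t: 8.75
tcp_pos: [0.4843, 0.0635, 0.0803]
tool_rot: [0.693, 0.721, -0.0, 0.0]
force: [-0.8, -0.1, 0.2]
finger_gap: 0.002
gripper_force: 0.0
t: 9.15
tcp_pos: [0.4467, 0.0631, 0.0802]
tool_rot: [0.693, 0.721, -0.001, -0.001]
force: [-0.4, -0.7, -0.3]
finger_gap: -0.003
gripper_force: 0.0
```

View pics/c3.png

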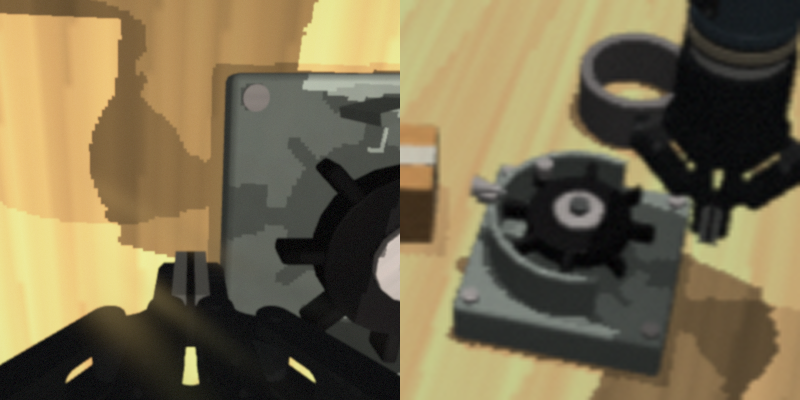

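The third click is done: the stud is at (545,163) in the side crop, one click short of the pointer at (485,190). Fourth click, then I back off and check.

```bash
python3 -m crank '[{"dp":[-0.02,0.5,0],"angular":[0,0,0]},{"dp":[-0.02,0.5,0],"angular":[0,0,0]},{"dp":[0,0.04,0],"angular":[0,0,0]},{"dp":[0.4,0.015,0],"angular":[0,0,0]},{"dp":[0.4,0.015,0],"angular":[0,0,0]},{"dp":[0.25,0.01,0],"angular":[0,0,0]},{"dp":[0.12,0,0],"angular":[0,0,0]},{"dp":[0,0,0],"angular":[0,0,0]}]'
python3 -m crank '[{"dp":[0.005,-0.13,0],"angular":[0,0,0]},{"dp":[0.005,-0.13,0],"angular":[0,0,0]},{"dp":[0.005,-0.13,0],"angular":[0,0,0]},{"dp":[0.005,-0.13,0],"angular":[0,0,0]},{"dp":[0.005,-0.13,0],"angular":[0,0,0]},{"dp":[0.005,-0.13,0],"angular":[0,0,0]},{"dp":[0.005,-0.13,0],"angular":[0,0,0]},{"dp":[0.005,-0.13,0],"angular":[0,0,0]},{"dp":[0,0,0],"angular":[0,0,0]}]'
python3 -m crank '[{"dp":[-0.4,-0.015,0],"angular":[0,0,0]},{"dp":[-0.5,-0.02,0],"angular":[0,0,0]},{"dp":[-0.27,-0.01,0],"angular":[0,0,0]},{"dp":[0,0,0.5],"angular":[0,0,0]},{"dp":[0,0,0.8],"angular":[0,0,0]},{"dp":[0,0,0.8],"angular":[0,0,0]},{"dp":[0,0.8,0.8],"angular":[0,0,0]},{"dp":[0,1,0.3],"angular":[0,0,0]},{"dp":[0,1,0],"angular":[0,0,0]},{"dp":[0,1,0],"angular":[0,0,0]},{"dp":[0,1,0],"angular":[0,0,0]},{"dp":[0,0.5,0],"angular":[0,0,0]},{"dp":[0,0,0],"angular":[0,0,0]},{"dp":[0,0,0],"angular":[0,0,0]}]'
python3 - <<'E'
from station import vision
import cv2,numpy as np
w=vision.snapshot("top")["image"];s=vision.snapshot("side")["image"]
f=lambda i:cv2.convertScaleAbs(cv2.resize(i,(400,400),interpolation=cv2.INTER_CUBIC),alpha=1.3)
cv2.imwrite("pics/c4.png",np.hstack([f(w[208:304,256:352]),f(s[160:280,270:390])]))
cv2.imwrite("pics/c4full.png",np.hstack([w[:,100:500],s[:,200:600]]))
E
```

```text
t: 10.05
tcp_pos: [0.484, 0.0948, 0.0803]
tool_rot: [0.693, 0.721, 0.0, 0.0]
force: [0.4, 0.8, -0.2]
finger_gap: 0.001
gripper_force: 0.0
t: 10.95
tcp_pos: [0.4843, 0.0633, 0.0803]
tool_rot: [0.693, 0.721, -0.0, 0.0]
force: [-1.0, -0.7, 0.8]
finger_gap: -0.001
gripper_force: 0.0
t: 12.35
tcp_pos: [0.4483, 0.2214, 0.1761]
tool_rot: [0.692, 0.722, -0.001, -0.0]
force: [1.2, -0.4, 0.3]
finger_gap: 0.003
gripper_force: 0.0
```

View pics/c4.png

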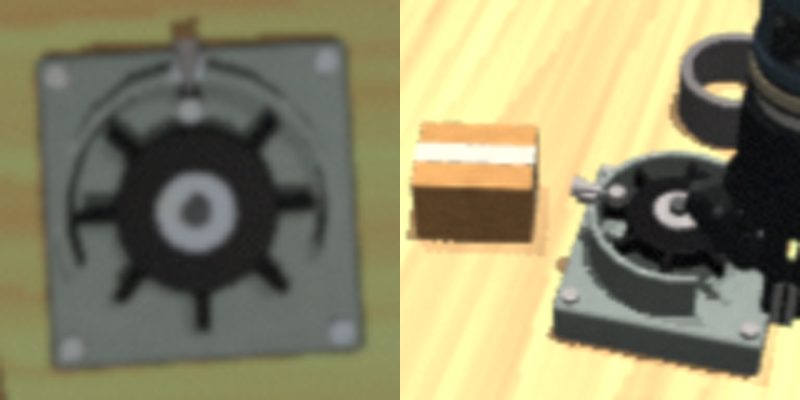

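View pics/c4full.png

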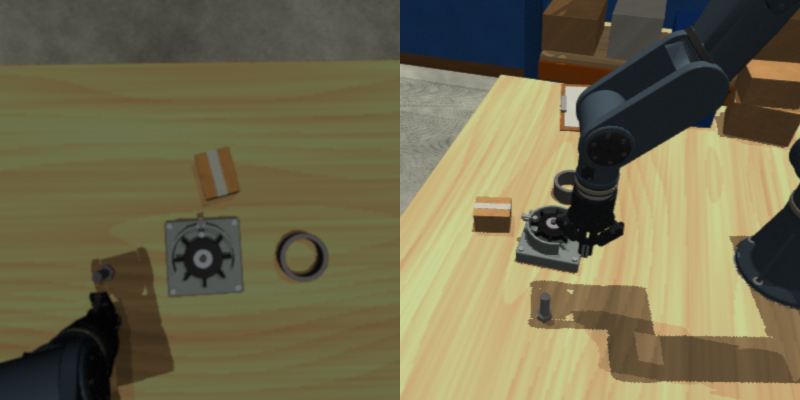

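The stud is at (190,110) in the top crop, exactly at the pointer tip. Carton, tape and bolt stand where they were, and the arm is clear of everything. I'm handing in.

```bash
python3 -c "
from station import order
print(order.sign_off())"
```

```text
the job is handed in; nothing more can be done
None
```

The wheel was clicked round four places, so its studded lug now rests at the pointer; the carton, tape and bolt stand where they were, the robot is clear, and the job is handed in (no verdict was returned).

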